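Set out the cooled reagent station beside the microplate

TASK

Set the cooling block on the bench in front of the black microplate (on the robot's side), parallel to the plate's long edge, centred on it and with a 3 cm gap; stand the yellow trough lengthwise in the middle of the block and lay the green cover squarely on the trough. Then stand the amber bottle and the white jar upright on the bench at the two ends of the block, each in line with the block's length with a 3 cm gap from its end: the amber bottle at the end on the tip box's side of the plate, the jar at the other. Never tip either of them over, and leave the vial, the marker and the tube rack where they are.

Things in the scene. Friction and masses are not known exactly. Their poses are not given: they have to be found in the camera images.
- microplate: Black flat 96-well microplate, 85.5 (own x) x 127.8 (own y, long edge) x 14.4 mm high, fixed to the bench; its long edges run roughly left to right. Its own -x side faces the robot: that is its front. Origin: centre of the underside; z up.
- tip_box: Blue closed pipette-tip box with white dots on top, 85 (x) x 120 (y) x 54 mm high, fixed on the bench to the left or the right of the plate and a little behind it; a round grey and white mini centrifuge stands on the other side. It only tells which end of the block is which. Origin: centre of the underside; z up.
- cold_block: Loose solid dark grey anodised metal cooling block with a blue band round its foot, flat top, 60 (x) x 130 (y, length) x 25 mm high, about 0.4 to 0.65 kg. Grasp across its 60 mm width. Origin: centre of the underside; z up. Both ends are alike.
- trough: Loose yellow plastic reagent trough, open on top, empty, 44 (x) x 110 (y, length) x 30 mm high outside, walls and floor 3 mm, 50 g. Grasp across the outside of its 44 mm width. Origin: centre of the underside; z up. Both ends are alike.
- cover: Loose cover of the trough: flat green plate 50 (x) x 118 (y, length) x 5 mm thick with a black grip rib on top, 12 mm wide (x), 50 mm long (y), 20 mm high, its top 25 mm above the origin; 50 g. It has no lip and just lies on the trough's rim. Origin: centre of the underside; z up. Both ends are alike.
- amber_bottle: Loose round amber glass bottle with a paper label and a black cap, 40 mm diameter over its lower body, narrower neck and cap, 70 mm high, about 65 to 125 g. Grip it low on the body, with the pads about 20 to 30 mm above its foot. Origin: centre of the underside; z up.
- white_jar: Loose round white plastic jar with a blue cap, 44 mm diameter, 55 mm high, about 50 to 100 g. Origin: centre of the underside; z up.
- vial: Bystander, to be left alone: small grey vial with a red cap, 25 mm diameter, 45 mm high, loose. Origin: centre of the underside; z up.
- marker: Bystander, to be left alone: pink marker pen with a black cap, lying, 130 mm long (x) and 14 mm thick, loose. Origin: centre of the underside; z up.
- tube_rack: Bystander, to be left alone: dark blue tube rack with rows of holes, 180 (x) x 85 (y) x 28 mm high, with a few tube caps 8 mm proud of its top, loose. Origin: centre of the underside; z up.
Things that resemble listed ones, but are neither listed nor needed, are in the scene too. Of the things that look like the amber_bottle, the smallest one is meant.

How it is judged:
By the outcome, as a careful person would: the job done as asked, in the order asked, and still so for the second after the job is handed in, with the robot touching nothing.
It also fails if it takes over 147 s, if anything falls off the work surface, if the arm or the gripper's body presses on something with over 40 N, if the wrist force passes 120 N, or if a joint passes its speed limit or range.

ROBOT

A 6-joint arm with a two-finger parallel gripper is mounted at the origin on the work surface. World frame = base frame: x ahead of the robot, y to its left, z up, the work surface at z = 0. Lengths are in m, angles in rad, forces in N, time in s.
With the tool pointing down it reaches from about 0.425 to 1.125 m from the base axis. Payload 14.9 kg.
Tool frame: the origin (TCP) lies at the very end of the fingers, on their centre line; the grasp point (between the pads) lies 19 mm behind it (ctrl.grip_point_offset is the distance from the TCP to the grasp point, in m); z points along the fingers, y is the line along which they close (so a half turn about z gives the same grasp; the last joint's range is limited). The gripper opens to 91 mm and grips with 3 to 60 N. Pads are 32 mm wide; open, the fingers measure 118 mm over their backs; the gripper's body (76 mm by 178 mm) begins 60 mm behind the grasp point.
Start: joints at [1.068, 0.379, 1.734, -0, 1.028, -0.033], TCP at [0.317, 0.624, 0.214] pointing down, gripper open.
Joint ranges: [-2.77, 2.77], [-0.74, 2.19], [0, 2.66], [-1.06, 4.2], [0.31, 2.87], [-3.08, 3.08]. Speed limits (rad/s): [1.89, 1.89, 2.39, 3.14, 3.14, 3.14].

INTERFACE

Orientations are given as a 3x3 rotation matrix whose columns are the frame's x, y, z axes.
In Python, from cell import ctrl, eyes, sign_off gives the robot as it stands.
- The arm moves only by the tool apply_moves, never from a script. Its argument "targets" is a list of rows, each a list of 7 numbers: the turn, a rotation vector about the world's x, y, z each as a share of 180 degrees, from -1 to 1, then the shift along the world's x, y, z each as a share of 0.12 m, from -1 to 1, then the opening, from -1 (shut) to 1 (fully open). In form: [[ax, ay, az, x, y, z, claw], ...]. A call has 1 to 20 rows; each row is the pose to reach, as a shift and turn from the pose commanded when the call began, turning the shorter way round; what a row does not reach only later rows make up. A row lasts 1/10 s, in which the tool goes at most 50 mm and 8.59 degrees, less where a joint would pass 70% of its speed; a pose out of reach is approached as far as the arm can. A call with a number of a shift or a turn outside -1 to 1 is refused whole. A call with a gripper value outside its range is refused whole. The fingers move at their own pace and stop on an object; "force" is the grip in N (left out, the last holds). Time passes only in rows, so rows that repeat a pose let the fingers close. It gives the time, the measured TCP pose, the force, the opening and the grip force at its end, in the units of the state.
- ctrl.state(): the state, without advancing time (a new reading comes with each control period).
- eyes.capture(name): name is "scene" or "top"; returns (picture, depth): 384x512x3 uint8, red, green, blue; 384x512 float32, m along the optical axis (not along the pixel's ray), 0 where there is no reading.
- eyes.camera_info(name): a dict with "camera_matrix" (3x3 intrinsics, pixels), "origin" and "attitude" of the camera in the world. Camera axes: x right, y down, z forward; pixel columns grow to the right and rows downward; lengths in m; the calibration is good to about 2 mm. A picture is of the moment at which its call begins. camera_info takes no time and is no camera call.
- sign_off(): hands the job in; it is judged then, once.
The state is a dict: "clock": time; "qpos": joint angles; "qvel": joint speeds; "tau": joint torques, N m; "tcp_pos": TCP position; "eef_rot": TCP orientation; "ft_force": force on the tool from outside, world axes, zero at the start; "torque": the same for the moment, N m; "opening": opening from 0.0 (shut) to 1.0 (fully open); "gripper_force": force on a finger pad.
Only numpy, scipy, OpenCV 4.12 (cv2) and the standard library are available. Lean on these libraries where they do the work, as an engineer would, in place of code of your own. Each camera call takes 0.05 s, during which the arm holds its last target. There are 200 camera calls.

## Working session

There is one attempt and no reset: what is moved stays moved. The work goes in short steps, Python scripts to look and compute and a tool call to move; the robot and the scene stay as the last step left them, time stands still between calls to the robot, and variables do not carry over. Pictures are saved under pics/ and viewed, at most 14 in all, crops included, and the job is handed in when it is done.

Besides the shell and the picture viewer there is one more tool, called after "Call:" by a JSON object that holds its "name" and its "arguments". apply_moves: Moves the arm, as the interface text tells. Shift numbers are shares of 0.12 m and turn numbers shares of 180 degrees, none past 1 either way. Its arguments: {"type":"object","properties":{"targets":{"type":"array"},"force":{"type":"number"}},"required":["targets"]}

```bash
ls; mkdir -p pics; python3 - <<'E'
from cell import ctrl,eyes
import cv2,numpy as np
np.set_printoptions(precision=4,suppress=True)
for n in("scene","top"):
    p,d=eyes.capture(n); np.savez(f"pics/{n}0.npz",p=p,d=d)
    cv2.imwrite(f"pics/{n}0.png",p[:,:,::-1]); print(n,eyes.camera_info(n))
print(ctrl.state(), ctrl.grip_point_offset)
E
```

```text
pics
scene {'camera_matrix': array([[367.4568,   0.    , 256.7343],
       [  0.    , 367.4568, 193.1409],
       [  0.    ,   0.    ,   1.    ]]), 'origin': array([ 1.2256, -0.2256,  0.7682]), 'attitude': array([[ 0.3098,  0.7201, -0.6209],
       [ 0.9507, -0.2237,  0.2149],
       [ 0.0158, -0.6568, -0.7539]])}
top {'camera_matrix': array([[352.6467,   0.    , 252.1647],
       [  0.    , 352.6467, 194.5309],
       [  0.    ,   0.    ,   1.    ]]), 'origin': array([ 0.5201, -0.0213,  0.9767]), 'attitude': array([[-0.0243, -0.9981,  0.0559],
       [-0.9997,  0.0241, -0.0037],
       [ 0.0024, -0.056 , -0.9984]])}
{'clock': 0.1, 'qpos': array([ 1.0677,  0.3794,  1.7347, -0.    ,  1.0285, -0.0333]), 'qvel': array([-0.    , -0.0009, -0.0014, -0.0018, -0.0006,  0.0009]), 'tau': array([ -0.0004, -76.5028, -43.5293,   0.0651,   0.0398,   0.    ]), 'tcp_pos': array([0.3167, 0.6238, 0.2133]), 'eef_rot': array([[-0.8917,  0.4527, -0.0004],
       [ 0.4527,  0.8917, -0.0009],
       [-0.    , -0.001 , -1.    ]]), 'ft_force': array([ 0.2941, -0.2005,  0.2497]), 'torque': array([ 0.014 , -0.0182,  0.013 ]), 'gripper_force': 0.0, 'opening': 0.9967428919271032} 0.0188
```

View pics/scene0.png

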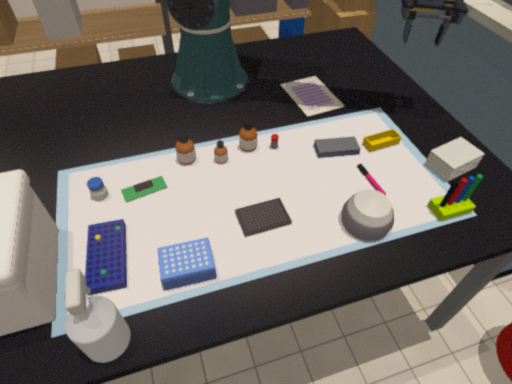

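View pics/top0.png

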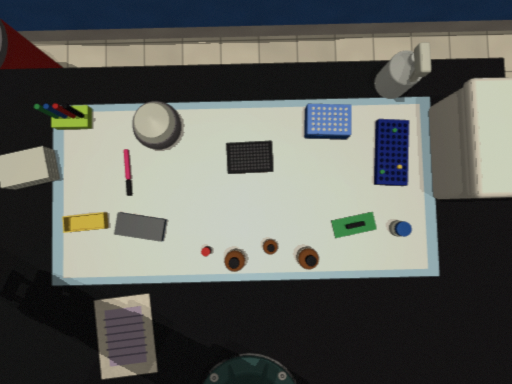

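The top view shows three amber bottles at (235,260), (270,246) and (307,258); the smallest is (270,246). The other objects in that view:
- **Block:** (140,227). The white box at (27,168) and the bowl at (157,125) are not it.
- **Trough:** (85,222). The lime pen holder at (72,117) is not it.
- **Cover:** (353,225).
- **Jar:** (401,229). The wash bottle at (398,78) and the bowl are not it.
- **Plate:** (250,157). The paper at (125,335) is not it.
- **Tip box:** (328,121), to the right of the plate (−y). The blue rack is at (392,152).

```bash
cat > h.py <<'E'
import numpy as np,cv2
from cell import ctrl,eyes
np.set_printoptions(precision=4,suppress=True)
def snap(n,tag=None):
    p,d=eyes.capture(n)
    if tag: cv2.imwrite(f"pics/{tag}.png",p[:,:,::-1])
    return p,d
def rays(n,uv):
    c=eyes.camera_info(n); K=c["camera_matrix"]; uv=np.asarray(uv,float).reshape(-1,2)
    r=np.c_[(uv[:,0]-K[0,2])/K[0,0],(uv[:,1]-K[1,2])/K[1,1],np.ones(len(uv))]
    return c["origin"],r@c["attitude"].T
def world(n,d):
    v,u=np.mgrid[0:d.shape[0],0:d.shape[1]]
    o,r=rays(n,np.c_[u.ravel(),v.ravel()])
    return (o+r*d.reshape(-1,1)).reshape(*d.shape,3)
def plane(n,uv,z):
    o,r=rays(n,uv); return (o+r*((z-o[2])/r[:,2])[:,None])[:,:2]
def tri(uv1,uv2):
    (o1,r1),(o2,r2)=rays("top",uv1),rays("scene",uv2)
    s=np.linalg.lstsq(np.c_[r1[0],-r2[0]],o2-o1,rcond=None)[0]
    a,b=o1+s[0]*r1[0],o2+s[1]*r2[0]; return (a+b)/2,np.linalg.norm(a-b)
# colour masks in HSV, ROI u0,v0,u1,v1
def cmask(p,lo,hi,roi):
    m=cv2.inRange(cv2.cvtColor(p,cv2.COLOR_RGB2HSV),np.array(lo),np.array(hi)); k=np.zeros_like(m)
    u0,v0,u1,v1=roi; k[v0:v1,u0:u1]=m[v0:v1,u0:u1]; return k
def rect(n,m,z):
    c=max(cv2.findContours(m,0,1)[0],key=cv2.contourArea)[:,0]
    q=(plane(n,c,z)*1000).astype(np.float32)
    (cx,cy),(w,h),a=cv2.minAreaRect(q)
    if w<h: w,h,a=h,w,a+90
    return np.array([cx,cy,w,h,(a+90)%180-90])  # a: long-axis angle from x, mm, deg
E
cat > m0.py <<'E'
from h import *
A=np.load("pics/top0.npz"); p,d=A["p"],A["d"]; W=world("top",d)
B=np.load("pics/scene0.npz"); S=world("scene",B["d"])
R=dict(plate=(215,132,285,185),tip=(300,95,358,145),block=(108,205,172,248),trough=(60,208,110,236),cover=(325,208,380,242),jar=(386,215,415,242),
 b1=(220,245,249,275),amber=(260,236,281,256),b3=(294,243,322,274),vial=(198,243,214,259),rack=(370,115,413,190),marker=(120,145,136,198))
print("table z",np.median(W[205:215,230:300,2]),np.std(W[205:215,230:300,2]),"scene",np.median(S[190:200,180:220,2]))
for k,(u0,v0,u1,v1) in R.items():
    z=W[v0:v1,u0:u1,2]; s=z[z>.005]; top=np.percentile(s,97) if k in("jar","amber","b1","b3","vial") else np.median(s[s>np.percentile(s,50)])
    m=np.zeros(d.shape,np.uint8); m[v0:v1,u0:u1]=(z>(top-.006 if top>.012 else .004))*255
    r=rect("top",m,top)
    X=S.reshape(-1,3); near=X[np.hypot(*(X[:,:2]-r[:2]/1000).T)<.012]
    print(k,"ztop %.4f scene z %.4f"%(top,np.percentile(near[:,2],90) if len(near) else -1),"rect",r)
cv2.imwrite("pics/c0.png",cv2.resize(p[205:280,50:420,::-1],None,fx=2.1,fy=4.2 if 0 else 2.1,interpolation=2))
cv2.imwrite("pics/c1.png",cv2.resize(B["p"][110:240,70:410,::-1],None,fx=2.3,fy=2.3,interpolation=2))
E
python3 m0.py
```

```text
table z 4.1395398059307364e-05 0.03692839856219118 scene -4.664574484442019e-05
plate ztop 0.0150 scene z 0.0155 rect [678.6699 -20.5277 127.0852  85.5111 -88.4251]
tip ztop 0.0544 scene z 0.0549 rect [ 768.9058 -233.5324  117.7332   83.3809   88.6389]
block ztop 0.0254 scene z 0.0261 rect [494.8958 279.7449 130.5467  59.9042  80.0445]
trough ztop 0.0292 scene z 0.0033 rect [510.6437 427.8755 112.8091  43.8802 -85.5436]
cover ztop 0.0208 scene z 0.0247 rect [ 485.5539 -302.5604   51.4515   12.5271  -78.9636]
jar ztop 0.0573 scene z 0.0562 rect [ 473.9573 -416.6737   39.2959   37.4638   61.8447]
b1 ztop 0.0979 scene z 0.0967 rect [401.192   24.3798  24.7094  24.4598  88.5913]
amber ztop 0.0719 scene z 0.0696 rect [434.4701 -69.3758  17.7256  15.2978  -1.5363]
b3 ztop 0.0983 scene z 0.0976 rect [ 402.043  -166.4739   26.2204   24.2405  -46.9002]
vial ztop 0.0471 scene z 0.0444 rect [425.9457 100.8877  22.2178  22.0253  43.9894]
rack ztop 0.0287 scene z 0.0291 rect [ 681.0709 -407.6075  179.7657   88.3859   -4.0506]
marker ztop 0.0140 scene z 0.0143 rect [644.3699 315.5266 128.3116  15.4015   4.4421]
```

View pics/c1.png

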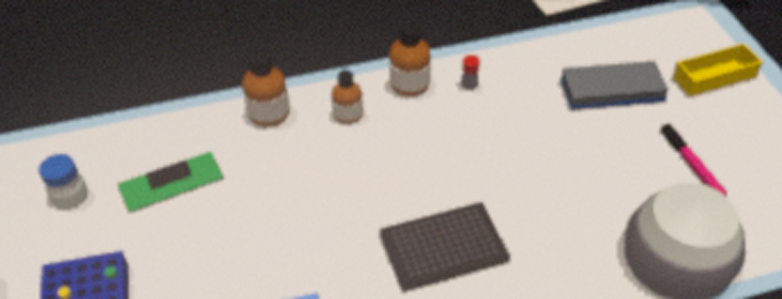

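The sizes and heights match the text. The crop confirms that the small bottle between the two large ones (top view 270,246) is the amber one, and that the cover's rib points up. I'm moving above the block first.

Call:
{"name": "apply_moves", "arguments": {"targets": [[0, 0, -0.135, 0.495, -0.956, -0.25, 1], [0, 0, -0.135, 0.495, -0.956, -0.25, 1], [0, 0, -0.135, 0.495, -0.956, -0.25, 1], [0, 0, -0.135, 0.495, -0.956, -0.25, 1]], "force": 55}}

```text
clock: 0.5
tcp_pos: [0.377, 0.5059, 0.1824]
eef_rot: [[-0.621, 0.784, -0.002], [0.784, 0.621, -0.003], [-0.001, -0.003, -1.0]]
ft_force: [-0.6, -0.1, -0.3]
opening: 1.005
gripper_force: 0.0
```

Call:
{"name": "apply_moves", "arguments": {"targets": [[0, 0, -0.135, 0.495, -0.956, -0.25, 1], [0, 0, -0.135, 0.495, -0.956, -0.25, 1], [0, 0, -0.135, 0.495, -0.956, -0.25, 1], [0, 0, -0.135, 0.495, -0.956, -0.25, 1]]}}

```text
clock: 0.9
tcp_pos: [0.4363, 0.392, 0.1529]
eef_rot: [[-0.245, 0.97, -0.001], [0.97, 0.245, -0.001], [-0.001, -0.002, -1.0]]
ft_force: [-0.1, 1.0, -0.3]
opening: 1.0
gripper_force: 0.0
```

Call:
{"name": "apply_moves", "arguments": {"targets": [[0, 0, -0.135, 0.495, -0.956, -0.25, 1], [0, 0, -0.135, 0.495, -0.956, -0.25, 1], [0, 0, -0.135, 0.495, -0.956, -0.25, 1], [0, 0, -0.135, 0.495, -0.956, -0.25, 1], [0, 0, -0.135, 0.495, -0.956, -0.25, 1], [0, 0, -0.135, 0.495, -0.956, -0.25, 1]]}}

```text
clock: 1.5
tcp_pos: [0.495, 0.2814, 0.1243]
eef_rot: [[0.167, 0.986, 0.001], [0.986, -0.167, 0.0], [0.001, 0.0, -1.0]]
ft_force: [-0.4, 0.1, 0.6]
opening: 0.999
gripper_force: 0.0
```

```bash
cat > go.py <<'E'
# go.py x y z yaw : shares from the present pose (yaw = direction of tool y, deg)
import sys; from h import *
def go(x,y,z,yaw):
    s=ctrl.state(); R=s["eef_rot"]; cur=np.degrees(np.arctan2(R[1,1],R[0,1]))
    dy=(yaw-cur+90)%180-90
    d=(np.array([x,y,z])-s["tcp_pos"])/.12
    print("t %.1f"%s["clock"],"tcp",s["tcp_pos"],"yaw %.2f"%cur,"tilt",R[:2,2],"-> turn %.4f shift"%(dy/180),d,"q",s["qpos"],"open %.3f"%s["opening"],"F",s["ft_force"],"g %.1f"%s["gripper_force"])
if __name__=="__main__": go(*map(float,sys.argv[1:5]))
E
python3 go.py .4949 .2797 .004 -9.96
python3 - <<'E'
from h import *
A=np.load("pics/top0.npz"); p=A["p"]
g=cmask(p,(45,100,40),(80,255,255),(325,205,382,245)); r=rect("top",cv2.morphologyEx(g,3,np.ones((15,15))),.005); print("cover",r)
y=cmask(p,(20,120,60),(35,255,255),(58,205,112,238)); print("trough at rim z",rect("top",y,.030))
E
```

```text
t 1.5 tcp [0.495  0.2814 0.1243] yaw -9.63 tilt [0.0005 0.0004] -> turn -0.0019 shift [-0.0007 -0.0138 -1.0028] q [0.4759 0.3034 2.0387 0.0002 0.7988 0.6437] open 0.999 F [-0.4415  0.0945  0.6406] g 0.0
cover [ 485.4102 -301.0264  114.4523   46.9286  -79.4058]
trough at rim z [510.9088 424.0347 118.9481  42.9795 -85.39  ]
```

Call:
{"name": "apply_moves", "arguments": {"targets": [[0, 0, -0.002, 0, -0.01, -0.3, 1], [0, 0, -0.002, 0, -0.01, -0.55, 1], [0, 0, -0.002, 0, -0.01, -0.75, 1], [0, 0, -0.002, 0, -0.01, -0.9, 1], [0, 0, -0.002, 0, -0.01, -0.98, 1], [0, 0, -0.002, 0, -0.01, -0.98, 1], [0, 0, -0.002, 0, -0.01, -0.98, -1], [0, 0, -0.002, 0, -0.01, -0.98, -1], [0, 0, -0.002, 0, -0.01, -0.98, -1], [0, 0, -0.002, 0, -0.01, -0.98, -1], [0, 0, -0.002, 0, -0.01, -0.98, -1], [0, 0, -0.002, 0, -0.01, -0.98, -1], [0, 0, -0.002, 0, -0.01, -0.98, -1], [0, 0, -0.002, 0, -0.01, -0.98, -1]], "force": 55}}

```text
clock: 2.9
tcp_pos: [0.4953, 0.2789, 0.0068]
eef_rot: [[0.177, 0.984, 0.0], [0.984, -0.177, 0.0], [0.0, 0.0, -1.0]]
ft_force: [-2.5, -1.1, 6.8]
opening: 0.652
gripper_force: 55.0
```

```bash
python3 go.py .576 -.0233 .004 1.57
```

```text
t 2.9 tcp [0.4953 0.2789 0.0068] yaw -10.18 tilt [0.0002 0.0002] -> turn 0.0653 shift [ 0.6729 -2.5184 -0.0237] q [0.4719 0.5042 2.0471 0.0001 0.59   0.6494] open 0.652 F [-2.524  -1.1182  6.7778] g 55.0
```

Call:
{"name": "apply_moves", "arguments": {"targets": [[0, 0, 0, 0, 0, 0.05, -1], [0, 0, 0, 0, 0, 0.15, -1], [0, 0, 0, 0, 0, 0.28, -1], [0, 0, 0, 0, 0, 0.42, -1], [0, 0, 0, 0, 0, 0.5, -1], [0, 0, 0, 0, 0, 0.5, -1]]}}

```text
clock: 3.5
tcp_pos: [0.4961, 0.2793, 0.0684]
eef_rot: [[0.177, 0.984, 0.003], [0.984, -0.177, 0.001], [0.002, 0.002, -1.0]]
ft_force: [0.7, -0.0, -3.2]
opening: 0.655
gripper_force: 55.0
```

Call:
{"name": "apply_moves", "arguments": {"targets": [[0, 0, 0.002, 0.02, -0.06, 0, -1], [0, 0, 0.005, 0.05, -0.18, 0, -1], [0, 0, 0.008, 0.08, -0.3, 0, -1], [0, 0, 0.011, 0.11, -0.42, 0, -1], [0, 0, 0.014, 0.14, -0.54, 0, -1], [0, 0, 0.017, 0.17, -0.66, 0, -1], [0, 0, 0.02, 0.2, -0.78, 0, -1], [0, 0, 0.022, 0.224, -0.84, 0, -1]]}}

```text
clock: 4.3
tcp_pos: [0.5216, 0.1766, 0.0656]
eef_rot: [[0.108, 0.994, -0.001], [0.994, -0.108, -0.001], [-0.001, -0.001, -1.0]]
ft_force: [-0.6, -0.4, -4.5]
opening: 0.654
gripper_force: 55.0
```

Call:
{"name": "apply_moves", "arguments": {"targets": [[0, 0, 0.002, 0.02, -0.06, 0, -1], [0, 0, 0.005, 0.05, -0.18, 0, -1], [0, 0, 0.008, 0.08, -0.3, 0, -1], [0, 0, 0.011, 0.11, -0.42, 0, -1], [0, 0, 0.014, 0.14, -0.54, 0, -1], [0, 0, 0.017, 0.17, -0.66, 0, -1], [0, 0, 0.02, 0.2, -0.78, 0, -1], [0, 0, 0.022, 0.224, -0.84, 0, -1]]}}

```text
clock: 5.1
tcp_pos: [0.5489, 0.0764, 0.0661]
eef_rot: [[0.039, 0.999, -0.0], [0.999, -0.039, -0.0], [-0.0, -0.0, -1.0]]
ft_force: [-0.5, 0.1, -4.8]
opening: 0.653
gripper_force: 55.0
```

Call:
{"name": "apply_moves", "arguments": {"targets": [[0, 0, 0.002, 0.02, -0.06, 0, -1], [0, 0, 0.005, 0.05, -0.18, 0, -1], [0, 0, 0.008, 0.08, -0.3, 0, -1], [0, 0, 0.011, 0.11, -0.42, 0, -1], [0, 0, 0.014, 0.14, -0.54, 0, -1], [0, 0, 0.017, 0.17, -0.66, 0, -1], [0, 0, 0.02, 0.2, -0.78, 0, -1], [0, 0, 0.022, 0.224, -0.84, 0, -1], [0, 0, 0.022, 0.224, -0.84, 0, -1], [0, 0, 0.022, 0.224, -0.84, 0, -1], [0, 0, 0.022, 0.224, -0.84, 0, -1]]}}

```text
clock: 6.2
tcp_pos: [0.5755, -0.023, 0.0662]
eef_rot: [[-0.03, 1.0, -0.0], [1.0, 0.03, 0.0], [0.0, -0.0, -1.0]]
ft_force: [-0.0, -0.2, -4.5]
opening: 0.654
gripper_force: 55.0
```

```bash
python3 go.py .576 -.0233 .0068 1.57; python3 - <<'E'
from h import *
p,d=snap("top","t1"); W=world("top",d)
# everything at the block's top height, near the target
v0,v1,u0,u1=165,235,195,310
z=W[v0:v1,u0:u1,2]; print(np.histogram(z,[-.01,.01,.02,.05,.07,.08,.09,.1,.12,.2,.5])[0])
m=np.zeros(d.shape,np.uint8); m[v0:v1,u0:u1]=((z>.07)&(z<.1))*255
print(rect("top",m,.0254+.061), np.median(z[(z>.07)&(z<.1)]))
cv2.imwrite("pics/t1c.png",cv2.resize(p[130:270,170:330,::-1],None,fx=3,fy=3,interpolation=2))
E
```

```text
t 6.2 tcp [ 0.5755 -0.023   0.0662] yaw 1.72 tilt [-0.0003  0.0001] -> turn -0.0008 shift [ 0.0042 -0.0026 -0.4953] q [-0.0804  0.4078  2.0343  0.0001  0.6998 -0.1106] open 0.654 F [-0.0013 -0.1753 -4.5259] g 55.0
[2682    0    0    0    0    0    0    0    0 4566]Traceback (most recent call last):
  File "<stdin>", line 7, in <module>
  File "h.py", line 27, in rect
    c=max(cv2.findContours(m,0,1)[0],key=cv2.contourArea)[:,0]
      ~~~^^^^^^^^^^^^^^^^^^^^^^^^^^^^^^^^^^^^^^^^^^^^^^^^
ValueError: max() iterable argument is empty
```

Call:
{"name": "apply_moves", "arguments": {"targets": [[0, 0, -0.001, 0.004, -0.002, -0.15, -1], [0, 0, -0.001, 0.004, -0.002, -0.3, -1], [0, 0, -0.001, 0.004, -0.002, -0.4, -1], [0, 0, -0.001, 0.004, -0.002, -0.46, -1], [0, 0, -0.001, 0.004, -0.002, -0.497, -1], [0, 0, -0.001, 0.004, -0.002, -0.497, -1], [0, 0, -0.001, 0.004, -0.002, -0.497, -1], [0, 0, -0.001, 0.004, -0.002, -0.497, 0.7], [0, 0, -0.001, 0.004, -0.002, -0.497, 0.7], [0, 0, -0.001, 0.004, -0.002, -0.497, 0.7], [0, 0, -0.001, 0.004, -0.002, -0.497, 0.7], [0, 0, -0.001, 0.004, -0.002, -0.497, 0.7]]}}

```text
clock: 7.45
tcp_pos: [0.5763, -0.0238, 0.0068]
eef_rot: [[-0.027, 1.0, 0.0], [1.0, 0.027, -0.0], [-0.0, 0.0, -1.0]]
ft_force: [-1.2, 0.0, 0.5]
opening: 0.849
gripper_force: 0.0
```

Call:
{"name": "apply_moves", "arguments": {"targets": [[0, 0, 0, 0, 0, 0.15, 0.7], [0, 0, 0, 0, 0, 0.35, 0.7], [0, 0, 0, 0, 0, 0.7, 0.7], [0, 0, 0, 0, 0, 1, 0.7], [0, 0, 0, 0, 0, 1, 0.7]]}}

```text
clock: 7.95
tcp_pos: [0.5789, -0.024, 0.1313]
eef_rot: [[-0.027, 1.0, 0.007], [1.0, 0.027, -0.001], [-0.001, 0.007, -1.0]]
ft_force: [0.1, -0.1, -0.8]
opening: 0.848
gripper_force: 0.0
```

Call:
{"name": "apply_moves", "arguments": {"targets": [[0, 0, 0.004, -0.13, 0.94, 0, 1], [0, 0, 0.004, -0.13, 0.94, 0, 1], [0, 0, 0.004, -0.13, 0.94, 0, 1]]}}

```text
clock: 8.25
tcp_pos: [0.5596, 0.0919, 0.1261]
eef_rot: [[-0.041, 0.999, -0.001], [0.999, 0.041, 0.0], [0.0, -0.001, -1.0]]
ft_force: [0.3, -0.5, -0.5]
opening: 1.0
gripper_force: 0.0
```

Call:
{"name": "apply_moves", "arguments": {"targets": [[0, 0, 0.004, -0.13, 0.94, 0, 1], [0, 0, 0.004, -0.13, 0.94, 0, 1], [0, 0, 0.004, -0.13, 0.94, 0, 1]]}}

```text
clock: 8.55
tcp_pos: [0.5443, 0.2049, 0.1262]
eef_rot: [[-0.054, 0.999, -0.0], [0.999, 0.054, 0.0], [0.0, -0.0, -1.0]]
ft_force: [-0.6, 0.4, -0.2]
opening: 0.996
gripper_force: 0.0
```

Call:
{"name": "apply_moves", "arguments": {"targets": [[0, 0, 0.004, -0.13, 0.94, 0, 1], [0, 0, 0.004, -0.13, 0.94, 0, 1], [0, 0, 0.004, -0.13, 0.94, 0, 1]]}}

```text
clock: 8.85
tcp_pos: [0.529, 0.3176, 0.1263]
eef_rot: [[-0.066, 0.998, 0.0], [0.998, 0.066, 0.0], [0.0, 0.0, -1.0]]
ft_force: [0.3, -0.8, 0.4]
opening: 1.0
gripper_force: 0.0
```

```bash
cat > chk.py <<'E'
from h import *
def box(W,d,u0,v0,u1,v1,lo,hi,z):
    m=np.zeros(d.shape,np.uint8); q=W[v0:v1,u0:u1,2]; m[v0:v1,u0:u1]=((q>lo)&(q<hi))*255
    return rect("top",m,z)
def rel(pl,b):
    a=np.radians(pl[4]%180); L=np.array([np.cos(a),np.sin(a)]); n=np.array([-np.sin(a),np.cos(a)])
    e=b[:2]-pl[:2]; return "along %.1f across %.1f dang %.2f"%(e@L,e@n,(b[4]-pl[4]+90)%180-90)
E
cat > c1.py <<'E'
from chk import *; import sys
p,d=snap("top","t2"); W=world("top",d)
pl=box(W,d,215,130,285,182,.005,.03,.015); b=box(W,d,200,178,320,232,.018,.04,.0254)
print("plate",pl,"block",b,rel(pl,b))
E
python3 c1.py; python3 go.py .511 .428 .004 4.5
```

```text
plate [679.731  -20.4902 127.1993  88.9325 -88.3478] block [576.6622 -21.6946 129.5339  59.8912 -88.5261] along 1.8 across 103.1 dang -0.18
t 8.9 tcp [0.5289 0.3175 0.1262] yaw 3.83 tilt [-0.0001  0.0002] -> turn 0.0037 shift [-0.1495  0.9206 -1.0185] q [0.5028 0.3673 1.942  0.0003 0.8322 0.4358] open 1.000 F [-0.5579  0.7045  0.0431] g 0.0
```

View pics/t2.png

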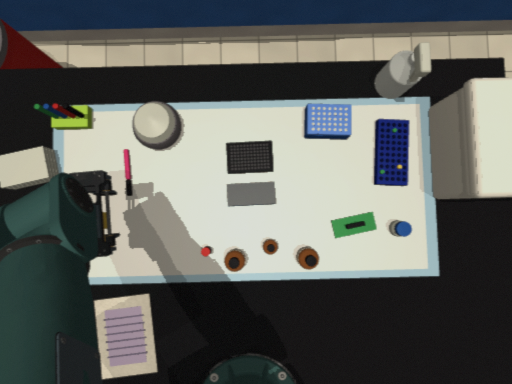

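The top view shows the block at (251,194), just in front of the plate at (250,157). I'm refining its offset at sub-pixel level and re-measuring the trough.

```bash
cat > c2.py <<'E'
from chk import *; import sys
def sub(p,roi,z,thr,f=6):
    u0,v0,u1,v1=roi; g=cv2.cvtColor(p,cv2.COLOR_RGB2GRAY)[v0:v1,u0:u1]
    G=cv2.resize(g,None,fx=f,fy=f,interpolation=cv2.INTER_CUBIC)
    m=cv2.morphologyEx((G<thr).astype(np.uint8)*255,cv2.MORPH_OPEN,np.ones((5*f,5*f)))
    c=max(cv2.findContours(m,0,1)[0],key=cv2.contourArea)[:,0].astype(float)
    c=(c+.5)/f-.5+[u0,v0]
    (cx,cy),(w,h),a=cv2.minAreaRect((plane("top",c,z)*1000).astype(np.float32))
    if w<h:w,h,a=h,w,a+90
    return np.array([cx,cy,w,h,(a+90)%180-90])
if __name__=="__main__":
    p=cv2.imread("pics/t2.png")[:,:,::-1]
    for t in(110,130,150):
        pl=sub(p,(215,132,285,178),.015,t); b=sub(p,(215,177,290,215),.0254,t); print(t,pl,b,rel(pl,b))
    p,d=snap("scene"); S=world("scene",d)
    # trough rim from the scene camera
    m=cmask(p,(18,110,60),(36,255,255),(355,125,405,155)); q=S[m>0]; q=q[q[:,2]>.026]
    (cx,cy),wh,a=cv2.minAreaRect((q[:,:2]*1000).astype(np.float32)); print("trough scene",cx,cy,wh,a,np.median(q[:,2]))
E
python3 c2.py
```

```text
110 [677.4166 -20.3334 126.2974  86.523  -88.3929] [580.2014 -21.869  123.8844  51.0209  88.8268] along 1.2 across 97.2 dang -2.78
130 [677.4261 -20.324  127.9943  87.4775 -88.415 ] [575.2039 -21.9109 128.5476  60.3495 -88.644 ] along 1.2 across 102.2 dang -0.23
150 [677.4216 -20.344  129.0208  88.4138 -88.3932] [575.3711 -21.8824 130.3571  61.8372 -88.567 ] along 1.3 across 102.1 dang -0.17
trough scene 832.006103515625 104.33258056640625 (97.92205047607422, 1022.497314453125) 44.5528450012207 0.028187830394857227
```

```bash
python3 - <<'E'
from chk import *
for n,roi in(("top",(58,205,112,238)),("scene",(355,125,405,155))):
    A=np.load(f"pics/{n}0.npz"); W=world(n,A["d"]); m=cmask(A["p"],(18,110,40),(36,255,255),roi)
    z=W[...,2]; q=W[(m>0)&(z>.022)&(z<.035)]*1000
    (cx,cy),wh,a=cv2.minAreaRect(q[:,:2].astype(np.float32)); print(n,len(q),cx,cy,wh,a,np.percentile(q[:,2],[5,50,95]),np.percentile(q[:,1],[1,99]))
E
```

```text
top 154 510.5509033203125 429.3250427246094 (43.62124252319336, 112.17137145996094) 4.312326908111572 [23.5171 28.5393 32.159 ] [372.717 484.341]
scene 173 512.7212524414062 429.38671875 (46.999473571777344, 112.63228607177734) 4.649320125579834 [22.4284 26.9143 30.7025] [373.1953 484.8703]
```

Call:
{"name": "apply_moves", "arguments": {"targets": [[0, 0, 0.004, -0.15, 0.93, 0, 1], [0, 0, 0.004, -0.15, 0.93, 0, 1], [0, 0, 0.004, -0.15, 0.93, -0.2, 1], [0, 0, 0.004, -0.15, 0.93, -0.5, 1], [0, 0, 0.004, -0.15, 0.93, -0.8, 1], [0, 0, 0.004, -0.15, 0.93, -0.97, 1], [0, 0, 0.004, -0.15, 0.93, -1, 1], [0, 0, 0.004, -0.15, 0.93, -1, 1], [0, 0, 0.004, -0.15, 0.93, -1, -1], [0, 0, 0.004, -0.15, 0.93, -1, -1], [0, 0, 0.004, -0.15, 0.93, -1, -1], [0, 0, 0.004, -0.15, 0.93, -1, -1], [0, 0, 0.004, -0.15, 0.93, -1, -1], [0, 0, 0.004, -0.15, 0.93, -1, -1], [0, 0, 0.004, -0.15, 0.93, -1, -1], [0, 0, 0.004, -0.15, 0.93, -1, -1], [0, 0, 0.004, -0.15, 0.93, -1, -1]], "force": 15}}

```text
clock: 10.65
tcp_pos: [0.5114, 0.4262, 0.0068]
eef_rot: [[-0.077, 0.997, -0.0], [0.997, 0.077, 0.0], [0.0, -0.0, -1.0]]
ft_force: [-1.3, -0.4, 3.5]
opening: 0.48
gripper_force: 15.0
```

Call:
{"name": "apply_moves", "arguments": {"targets": [[0, 0, 0, 0, 0, 0.1, -1], [0, 0, 0, 0, 0, 0.3, -1], [0, 0, 0, 0, 0, 0.5, -1], [0, 0, 0, 0, 0, 0.6, -1], [0, 0, 0, 0, 0, 0.6, -1], [0, 0, 0, 0, 0, 0.6, -1]]}}

```text
clock: 11.25
tcp_pos: [0.5112, 0.426, 0.0783]
eef_rot: [[-0.077, 0.997, -0.0], [0.997, 0.077, -0.0], [-0.0, -0.0, -1.0]]
ft_force: [-0.6, -0.5, -0.6]
opening: 0.481
gripper_force: 15.0
```

```bash
python3 go.py .576 -.022 .0318 1.5
```

```text
t 11.2 tcp [0.5112 0.426  0.0783] yaw 4.40 tilt [-0.0002 -0.0001] -> turn -0.0161 shift [ 0.5401 -3.7331 -0.3877] q [0.6597 0.5014 1.8491 0.     0.7913 0.5829] open 0.481 F [-0.6029 -0.4508 -0.6373] g 15.0
```

Call:
{"name": "apply_moves", "arguments": {"targets": [[0, 0, 0, 0.02, -0.1, 0, -1], [0, 0, -0.002, 0.05, -0.3, 0, -1], [0, 0, -0.002, 0.08, -0.52, 0, -1], [0, 0, -0.004, 0.11, -0.75, 0, -1], [0, 0, -0.004, 0.135, -0.939, 0, -1]]}}

```text
clock: 11.75
tcp_pos: [0.527, 0.3111, 0.0775]
eef_rot: [[-0.064, 0.998, -0.002], [0.998, 0.064, -0.001], [-0.001, -0.002, -1.0]]
ft_force: [-0.3, 0.7, -0.6]
opening: 0.481
gripper_force: 15.0
```

Call:
{"name": "apply_moves", "arguments": {"targets": [[0, 0, 0, 0.02, -0.15, 0, -1], [0, 0, -0.002, 0.05, -0.35, 0, -1], [0, 0, -0.002, 0.08, -0.55, 0, -1], [0, 0, -0.004, 0.11, -0.75, 0, -1], [0, 0, -0.004, 0.135, -0.939, 0, -1]]}}

```text
clock: 12.25
tcp_pos: [0.5436, 0.1992, 0.0781]
eef_rot: [[-0.051, 0.999, -0.001], [0.999, 0.051, -0.0], [-0.0, -0.001, -1.0]]
ft_force: [1.3, 0.0, 0.4]
opening: 0.483
gripper_force: 15.0
```

Call:
{"name": "apply_moves", "arguments": {"targets": [[0, 0, 0, 0.02, -0.15, 0, -1], [0, 0, -0.002, 0.05, -0.35, 0, -1], [0, 0, -0.002, 0.08, -0.55, 0, -1], [0, 0, -0.004, 0.11, -0.75, 0, -1], [0, 0, -0.004, 0.135, -0.939, 0, -1]]}}

```text
clock: 12.75
tcp_pos: [0.5597, 0.0866, 0.0781]
eef_rot: [[-0.039, 0.999, -0.001], [0.999, 0.039, -0.0], [-0.0, -0.001, -1.0]]
ft_force: [0.4, -0.0, -0.1]
opening: 0.479
gripper_force: 15.0
```

Call:
{"name": "apply_moves", "arguments": {"targets": [[0, 0, 0, 0.02, -0.15, 0, -1], [0, 0, -0.002, 0.05, -0.35, 0, -1], [0, 0, -0.002, 0.08, -0.55, 0, -1], [0, 0, -0.004, 0.11, -0.75, 0, -1], [0, 0, -0.004, 0.135, -0.939, 0, -1], [0, 0, -0.004, 0.135, -0.939, 0, -1], [0, 0, -0.004, 0.135, -0.939, 0, -1], [0, 0, -0.004, 0.135, -0.939, 0, -1]]}}

```text
clock: 13.55
tcp_pos: [0.5758, -0.0241, 0.0784]
eef_rot: [[-0.027, 1.0, -0.001], [1.0, 0.027, 0.0], [0.0, -0.001, -1.0]]
ft_force: [-0.3, 0.2, -1.2]
opening: 0.482
gripper_force: 15.0
```

```bash
python3 go.py .576 -.0246 .0318 1.5; python3 - <<'E'
from chk import *
p,d=snap("scene","s3"); cv2.imwrite("pics/s3c.png",cv2.resize(p[100:260,170:350,::-1],None,fx=3.5,fy=3.5,interpolation=2))
E
```

```text
t 13.6 tcp [ 0.5758 -0.0241  0.0784] yaw 1.54 tilt [-0.0006  0.0001] -> turn -0.0002 shift [ 0.0015 -0.004  -0.3881] q [-0.0823  0.3879  2.0324  0.0001  0.7219 -0.1093] open 0.482 F [-0.2673  0.1626 -1.246 ] g 15.0
```

View pics/s3c.png

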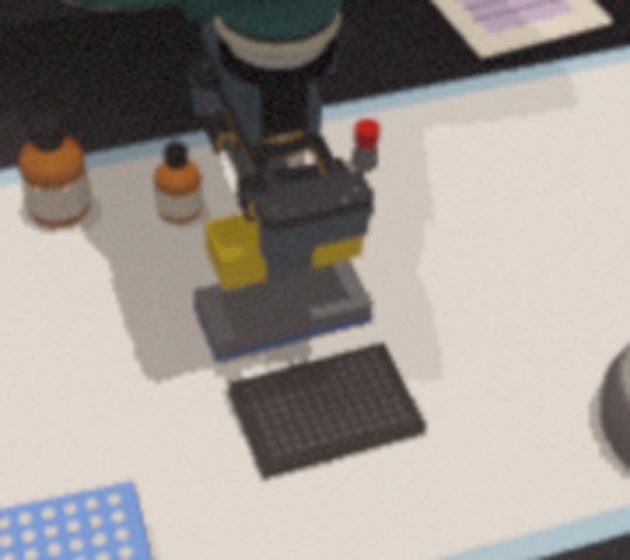

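The crop shows the trough at crop pixel (285,250), level above the block at (285,310). I'm lowering and releasing it.

Call:
{"name": "apply_moves", "arguments": {"targets": [[0, 0, 0, 0.002, -0.004, -0.12, -1], [0, 0, 0, 0.002, -0.004, -0.24, -1], [0, 0, 0, 0.002, -0.004, -0.32, -1], [0, 0, 0, 0.002, -0.004, -0.36, -1], [0, 0, 0, 0.002, -0.004, -0.385, -1], [0, 0, 0, 0.002, -0.004, -0.39, -1], [0, 0, 0, 0.002, -0.004, -0.39, -1], [0, 0, 0, 0.002, -0.004, -0.39, 0.3], [0, 0, 0, 0.002, -0.004, -0.39, 0.3], [0, 0, 0, 0.002, -0.004, -0.39, 0.3], [0, 0, 0, 0.002, -0.004, -0.39, 0.3]]}}

```text
clock: 14.7
tcp_pos: [0.5766, -0.025, 0.032]
eef_rot: [[-0.027, 1.0, 0.0], [1.0, 0.027, 0.0], [-0.0, 0.0, -1.0]]
ft_force: [0.2, -0.1, 0.5]
opening: 0.65
gripper_force: 0.0
```

Call:
{"name": "apply_moves", "arguments": {"targets": [[0, 0, 0, 0, 0, 0.15, 0.3], [0, 0, 0, 0, 0, 0.35, 0.3], [0, 0, 0, 0, 0, 0.7, 0.3], [0, 0, 0, 0, 0, 0.9, 0.3], [0, 0, 0, 0, 0, 0.9, 0.3]]}}

```text
clock: 15.2
tcp_pos: [0.5785, -0.0252, 0.1434]
eef_rot: [[-0.027, 1.0, 0.005], [1.0, 0.027, -0.0], [-0.001, 0.005, -1.0]]
ft_force: [0.3, 0.4, -0.4]
opening: 0.65
gripper_force: 0.0
```

Call:
{"name": "apply_moves", "arguments": {"targets": [[0, 0, 0.017, -0.25, -0.77, 0, 0], [0, 0, 0.017, -0.25, -0.77, 0, 0], [0, 0, 0.017, -0.25, -0.77, 0, 0]]}}

```text
clock: 15.5
tcp_pos: [0.5447, -0.1207, 0.1391]
eef_rot: [[-0.077, 0.997, -0.001], [0.997, 0.077, -0.0], [-0.0, -0.001, -1.0]]
ft_force: [0.0, 0.9, -0.0]
opening: 0.502
gripper_force: 0.0
```

Call:
{"name": "apply_moves", "arguments": {"targets": [[0, 0, 0.017, -0.25, -0.77, 0, 0], [0, 0, 0.017, -0.25, -0.77, 0, 0], [0, 0, 0.017, -0.25, -0.77, 0, 0]]}}

```text
clock: 15.8
tcp_pos: [0.5151, -0.2131, 0.1392]
eef_rot: [[-0.13, 0.992, -0.001], [0.992, 0.13, -0.0], [-0.0, -0.001, -1.0]]
ft_force: [0.3, 0.2, 0.4]
opening: 0.499
gripper_force: 0.0
```

Call:
{"name": "apply_moves", "arguments": {"targets": [[0, 0, 0.017, -0.25, -0.77, 0, 0], [0, 0, 0.017, -0.25, -0.77, 0, 0], [0, 0, 0.017, -0.25, -0.77, 0, 0], [0, 0, 0.017, -0.25, -0.77, 0, 0]]}}

```text
clock: 16.2
tcp_pos: [0.4862, -0.3021, 0.1392]
eef_rot: [[-0.184, 0.983, -0.001], [0.983, 0.184, 0.001], [0.001, -0.001, -1.0]]
ft_force: [0.2, 0.3, -0.1]
opening: 0.5
gripper_force: 0.0
```

```bash
python3 go.py .4855 -.302 .008 10.8; python3 - <<'E'
from chk import *
p,d=snap("top","t4"); W=world("top",d)
pl=box(W,d,215,130,285,178,.006,.03,.015); print("plate",pl)
b=box(W,d,205,178,300,215,.017,.09,.0254); print("block(+tr)",b,rel(pl,b))
t=box(W,d,205,178,300,215,.043,.09,.055); print("trough",t,rel(pl,t))
p,d=snap("scene","s4")
cv2.imwrite("pics/s4c.png",cv2.resize(p[120:250,80:350,::-1],None,fx=2.9,fy=2.9,interpolation=2))
E
```

```text
t 16.2 tcp [ 0.4862 -0.3021  0.1392] yaw 10.60 tilt [-0.0008  0.0007] -> turn 0.0011 shift [-0.0057  0.0009 -1.093 ] q [-0.5968  0.2855  2.0275  0.0002  0.8297 -0.7819] open 0.500 F [ 0.1588  0.3022 -0.0795] g 0.0
plate [678.4229 -20.5439 127.2027  85.9841 -88.3206]
block(+tr) [576.6622 -21.6946 129.5339  59.8912 -88.5261] along 1.8 across 101.8 dang -0.21
trough [576.6474 -21.6953 109.691   44.2808 -88.5091] along 1.8 across 101.8 dang -0.19
```

View pics/s4c.png

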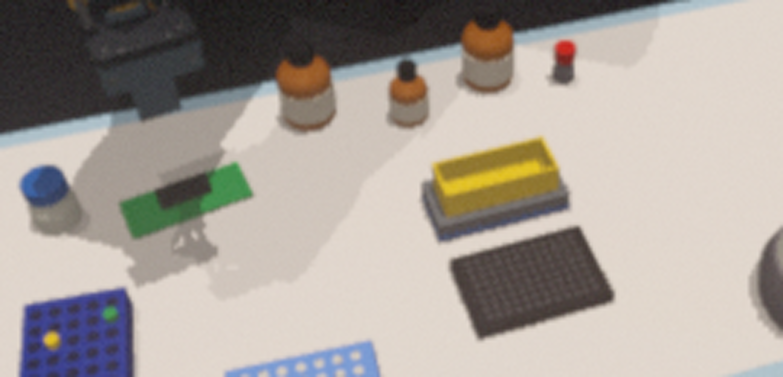

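The crop shows the trough at (495,178) squarely centred on the block. Next is the cover, at (187,198).

Call:
{"name": "apply_moves", "arguments": {"targets": [[0, 0, 0.001, -0.004, 0, -0.3, -0.1], [0, 0, 0.001, -0.004, 0, -0.6, -0.1], [0, 0, 0.001, -0.004, 0, -0.8, -0.1], [0, 0, 0.001, -0.004, 0, -0.8, -0.1]]}}

```text
clock: 16.7
tcp_pos: [0.4846, -0.2996, 0.041]
eef_rot: [[-0.19, 0.982, -0.004], [0.982, 0.19, 0.003], [0.004, -0.004, -1.0]]
ft_force: [-1.7, -0.3, -0.1]
opening: 0.451
gripper_force: 0.0
```

Call:
{"name": "apply_moves", "arguments": {"targets": [[0, 0, 0, 0, 0, -0.12, -0.1], [0, 0, 0, 0, 0, -0.22, -0.1], [0, 0, 0, 0, 0, -0.285, -0.1], [0, 0, 0, 0, 0, -0.285, -0.1], [0, 0, 0, 0, 0, -0.285, -1], [0, 0, 0, 0, 0, -0.285, -1], [0, 0, 0, 0, 0, -0.285, -1], [0, 0, 0, 0, 0, -0.285, -1], [0, 0, 0, 0, 0, -0.285, -1], [0, 0, 0, 0, 0, -0.285, -1], [0, 0, 0, 0, 0, -0.285, -1], [0, 0, 0, 0, 0, -0.285, -1]], "force": 25}}

```text
clock: 17.9
tcp_pos: [0.4861, -0.3024, 0.01]
eef_rot: [[-0.189, 0.982, 0.0], [0.982, 0.189, -0.0], [-0.0, 0.0, -1.0]]
ft_force: [-1.0, 0.1, 6.8]
opening: 0.129
gripper_force: 25.0
```

```bash
python3 go.py .5763 -.0217 .064 1.5
```

```text
t 17.9 tcp [ 0.4861 -0.3024  0.01  ] yaw 10.88 tilt [ 0.0003 -0.0002] -> turn -0.0521 shift [0.7513 2.3391 0.4498] q [-0.5971  0.5027  2.0394 -0.      0.5991 -0.787 ] open 0.129 F [-0.9572  0.0696  6.805 ] g 25.0
```

Call:
{"name": "apply_moves", "arguments": {"targets": [[0, 0, 0, 0, 0, 0.1, -1], [0, 0, 0, 0, 0, 0.3, -1], [0, 0, 0, 0, 0, 0.5, -1], [0, 0, 0, 0, 0, 0.68, -1], [0, 0, 0, 0, 0, 0.68, -1], [0, 0, 0, 0, 0, 0.68, -1]]}}

```text
clock: 18.5
tcp_pos: [0.4861, -0.3023, 0.0918]
eef_rot: [[-0.189, 0.982, 0.001], [0.982, 0.189, -0.001], [-0.001, 0.001, -1.0]]
ft_force: [-1.3, -0.1, 0.1]
opening: 0.126
gripper_force: 25.0
```

Call:
{"name": "apply_moves", "arguments": {"targets": [[0, 0, -0.004, 0.03, 0.1, 0, -1], [0, 0, -0.008, 0.09, 0.28, 0, -1], [0, 0, -0.012, 0.15, 0.46, 0, -1], [0, 0, -0.0174, 0.2, 0.64, 0, -1], [0, 0, -0.0174, 0.25, 0.78, 0, -1]]}}

```text
clock: 19.0
tcp_pos: [0.5154, -0.2072, 0.0901]
eef_rot: [[-0.134, 0.991, -0.002], [0.991, 0.134, 0.001], [0.001, -0.002, -1.0]]
ft_force: [-0.0, 0.3, -0.8]
opening: 0.133
gripper_force: 25.0
```

Call:
{"name": "apply_moves", "arguments": {"targets": [[0, 0, -0.004, 0.03, 0.1, 0, -1], [0, 0, -0.008, 0.09, 0.28, 0, -1], [0, 0, -0.012, 0.15, 0.46, 0, -1], [0, 0, -0.0174, 0.2, 0.64, 0, -1], [0, 0, -0.0174, 0.25, 0.78, 0, -1]]}}

```text
clock: 19.5
tcp_pos: [0.5453, -0.1137, 0.0901]
eef_rot: [[-0.08, 0.997, -0.002], [0.997, 0.08, 0.001], [0.001, -0.002, -1.0]]
ft_force: [-0.2, 0.1, -0.1]
opening: 0.128
gripper_force: 25.0
```

Call:
{"name": "apply_moves", "arguments": {"targets": [[0, 0, -0.004, 0.03, 0.1, 0, -1], [0, 0, -0.008, 0.09, 0.28, 0, -1], [0, 0, -0.012, 0.15, 0.46, 0, -1], [0, 0, -0.0174, 0.2, 0.64, 0, -1], [0, 0, -0.0174, 0.25, 0.78, 0, -1], [0, 0, -0.0174, 0.25, 0.78, 0, -1], [0, 0, -0.0174, 0.25, 0.78, 0, -1], [0, 0, -0.0174, 0.25, 0.78, 0, -1]]}}

```text
clock: 20.3
tcp_pos: [0.5754, -0.022, 0.0907]
eef_rot: [[-0.026, 1.0, -0.001], [1.0, 0.026, 0.0], [0.0, -0.001, -1.0]]
ft_force: [0.1, -0.7, -1.0]
opening: 0.127
gripper_force: 25.0
```

```bash
python3 go.py .5763 -.0222 .065 1.5; python3 - <<'E'
from chk import *
p,d=snap("scene","s5"); cv2.imwrite("pics/s5c.png",cv2.resize(p[110:250,170:350,::-1],None,fx=3.5,fy=3.5,interpolation=2))
E
```

```text
t 20.3 tcp [ 0.5754 -0.022   0.0907] yaw 1.46 tilt [-0.001  0.   ] -> turn 0.0002 shift [ 0.0075 -0.0015 -0.2146] q [-0.0787  0.3669  2.0317 -0.0001  0.744  -0.1042] open 0.127 F [ 0.1238 -0.6538 -1.0374] g 25.0
```

View pics/s5c.png

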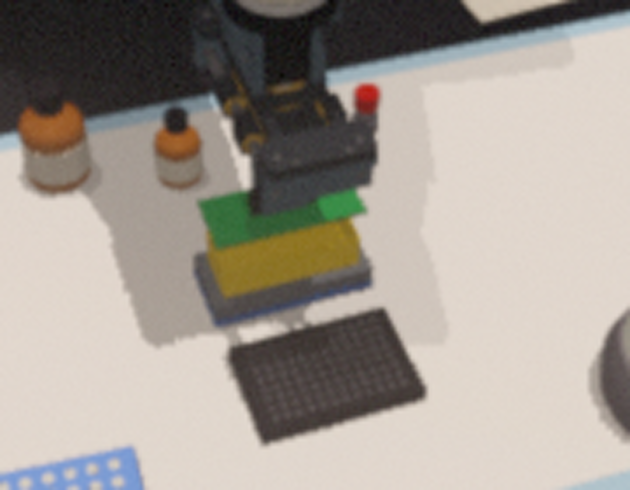

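The crop shows the cover level over the trough (about 285,220). I'm lowering and releasing it.

Call:
{"name": "apply_moves", "arguments": {"targets": [[0, 0, 0, 0.006, -0.001, -0.08, -1], [0, 0, 0, 0.006, -0.001, -0.15, -1], [0, 0, 0, 0.006, -0.001, -0.19, -1], [0, 0, 0, 0.006, -0.001, -0.21, -1], [0, 0, 0, 0.006, -0.001, -0.216, -1], [0, 0, 0, 0.006, -0.001, -0.216, -1], [0, 0, 0, 0.006, -0.001, -0.216, -1], [0, 0, 0, 0.006, -0.001, -0.216, -0.3], [0, 0, 0, 0.006, -0.001, -0.216, -0.3], [0, 0, 0, 0.006, -0.001, -0.216, -0.3], [0, 0, 0, 0.006, -0.001, -0.216, -0.3]]}}

```text
clock: 21.45
tcp_pos: [0.5768, -0.0215, 0.0654]
eef_rot: [[-0.026, 1.0, 0.0], [1.0, 0.026, -0.0], [-0.0, 0.0, -1.0]]
ft_force: [0.3, -0.3, 0.2]
opening: 0.353
gripper_force: 0.0
```

Call:
{"name": "apply_moves", "arguments": {"targets": [[0, 0, 0, 0, 0, 0.15, -0.3], [0, 0, 0, 0, 0, 0.4, -0.3], [0, 0, 0, 0, 0, 0.7, -0.3], [0, 0, 0, 0, 0, 0.7, -0.3]]}}

```text
clock: 21.85
tcp_pos: [0.5792, -0.0217, 0.1537]
eef_rot: [[-0.026, 1.0, 0.006], [1.0, 0.026, -0.0], [-0.001, 0.006, -1.0]]
ft_force: [0.5, 0.2, -0.1]
opening: 0.35
gripper_force: 0.0
```

Call:
{"name": "apply_moves", "arguments": {"targets": [[0, 0, 0, -0.59, -0.2, 0, 1], [0, 0, 0, -0.59, -0.2, 0, 1], [0, 0, 0, -0.59, -0.2, 0, 1]]}}

```text
clock: 22.15
tcp_pos: [0.5028, -0.046, 0.1485]
eef_rot: [[-0.025, 1.0, -0.002], [1.0, 0.025, 0.0], [0.0, -0.002, -1.0]]
ft_force: [0.7, -0.2, -0.3]
opening: 0.582
gripper_force: 0.0
```

Call:
{"name": "apply_moves", "arguments": {"targets": [[0, 0, 0, -0.59, -0.2, 0, 1], [0, 0, 0, -0.59, -0.2, 0, 1], [0, 0, 0, -0.59, -0.2, 0, 1], [0, 0, 0, -0.59, -0.2, 0, 1]]}}

```text
clock: 22.55
tcp_pos: [0.4358, -0.0697, 0.1495]
eef_rot: [[-0.025, 1.0, 0.001], [1.0, 0.025, -0.0], [-0.0, 0.001, -1.0]]
ft_force: [-0.0, -0.1, 0.4]
opening: 0.935
gripper_force: 0.0
```

```bash
cat > t6.py <<'E'
from chk import *
A=np.load("pics/top0.npz"); B=np.load("pics/scene0.npz")
def ctr(m): y,x=np.nonzero(m); return x.mean(),y.mean(),len(x)
# amber: centroid of the cap in both views (dark pixels); jar: blue cap
def dark(p,roi):
    return cmask(p,(0,0,0),(180,255,60),roi)
a=ctr(dark(A["p"],(262,238,280,255))); b=ctr(dark(B["p"],(214,138,228,149))); print("amber cap",a,b,tri(a[:2],b[:2]))
bl=((100,120,40),(125,255,255))
a=ctr(cmask(A["p"],*bl,(388,216,415,242))); b=ctr(cmask(B["p"],*bl,(84,170,108,195))); print("jar cap",a,b,tri(a[:2],b[:2]))
u=plane("top",[a[:2]],.055); print("jar on plane .055",u)
E
python3 t6.py; python3 go.py .4345 -.0694 .008 1.57; python3 - <<'E'
from chk import *
p,d=snap("top","t6"); W=world("top",d)
print(np.histogram(W[178:215,205:300,2],[-.01,.01,.03,.05,.07,.09,.2,.5])[0])
g=cmask(p,(45,100,40),(80,255,255),(200,165,300,225)); print(g.sum()//255)
p,d=snap("scene","s6"); cv2.imwrite("pics/s6c.png",cv2.resize(p[110:250,170:350,::-1],None,fx=3.5,fy=3.5,interpolation=2))
E
```

```text
amber cap (np.float64(270.45238095238096), np.float64(247.5952380952381), 42) (np.float64(219.91666666666666), np.float64(144.25), 12) (array([ 0.4333, -0.068 ,  0.0605]), np.float64(0.0012039872247978304))
jar cap (np.float64(402.7191011235955), np.float64(228.48876404494382), 178) (np.float64(94.36697247706422), np.float64(182.5321100917431), 109) (array([ 0.4734, -0.4171,  0.0511]), np.float64(0.0011628734472802374))
jar on plane .055 [[ 0.4736 -0.4148]]
t 22.6 tcp [ 0.4358 -0.0697  0.1495] yaw 1.46 tilt [ 0.0009 -0.0001] -> turn 0.0006 shift [-0.0108  0.0023 -1.1795] q [-0.2114  0.0637  2.2756  0.0001  0.8014 -0.2368] open 0.935 F [-0.0283 -0.0627  0.3528] g 0.0
[2318  197    0  768   91    0  123]
769
```

View pics/s6c.png

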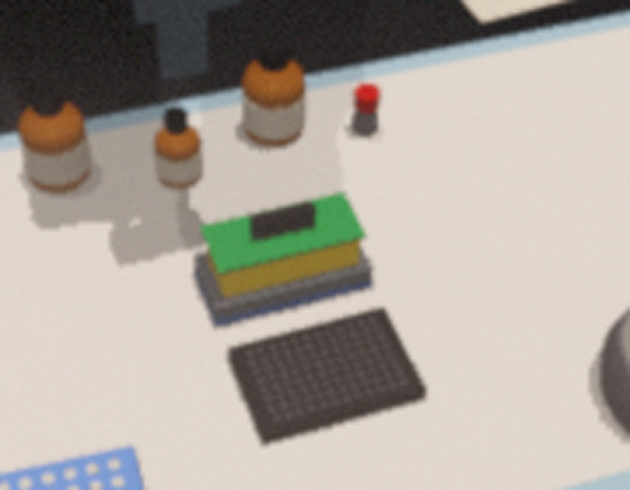

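The crop shows the cover at (285,230), lying flat and square on the trough. Now I'm descending on the amber bottle.

Call:
{"name": "apply_moves", "arguments": {"targets": [[0, 0, 0, -0.008, 0.005, -0.2, 1], [0, 0, 0, -0.008, 0.005, -0.4, 1], [0, 0, 0, -0.008, 0.005, -0.55, 1], [0, 0, 0, -0.008, 0.005, -0.7, 1], [0, 0, 0, -0.008, 0.005, -0.7, 1]]}}

```text
clock: 23.15
tcp_pos: [0.4337, -0.0685, 0.0635]
eef_rot: [[-0.027, 1.0, -0.003], [1.0, 0.027, 0.001], [0.001, -0.003, -1.0]]
ft_force: [-0.3, -0.7, 1.0]
opening: 1.006
gripper_force: 0.0
```

Call:
{"name": "apply_moves", "arguments": {"targets": [[0, 0, 0, 0, 0, -0.15, 1], [0, 0, 0, 0, 0, -0.3, 1], [0, 0, 0, 0, 0, -0.42, 1], [0, 0, 0, 0, 0, -0.48, 1], [0, 0, 0, 0, 0, -0.48, 1], [0, 0, 0, 0, 0, -0.48, -1], [0, 0, 0, 0, 0, -0.48, -1], [0, 0, 0, 0, 0, -0.48, -1], [0, 0, 0, 0, 0, -0.48, -1], [0, 0, 0, 0, 0, -0.48, -1], [0, 0, 0, 0, 0, -0.48, -1], [0, 0, 0, 0, 0, -0.48, -1], [0, 0, 0, 0, 0, -0.48, -1], [0, 0, 0, 0, 0, -0.48, -1]], "force": 15}}

```text
clock: 24.55
tcp_pos: [0.4341, -0.0689, 0.0078]
eef_rot: [[-0.026, 1.0, -0.0], [1.0, 0.026, 0.0], [0.0, -0.0, -1.0]]
ft_force: [-0.7, -0.5, 2.2]
opening: 0.433
gripper_force: 15.0
```

```bash
python3 go.py .5797 -.1375 .008 1.57
```

```text
t 24.6 tcp [ 0.4341 -0.0689  0.0078] yaw 1.49 tilt [-0.0001  0.    ] -> turn 0.0005 shift [ 1.2134 -0.5713  0.0019] q [-0.2105  0.3683  2.296  -0.      0.4774 -0.2365] open 0.433 F [-0.6818 -0.5139  2.227 ] g 15.0
```

Call:
{"name": "apply_moves", "arguments": {"targets": [[0, 0, 0, 0, 0, 0.08, -1], [0, 0, 0, 0, 0, 0.22, -1], [0, 0, 0, 0, 0, 0.36, -1], [0, 0, 0, 0, 0, 0.46, -1], [0, 0, 0, 0, 0, 0.5, -1], [0, 0, 0, 0, 0, 0.5, -1], [0, 0, 0, 0.05, -0.06, 0.5, -1], [0, 0, 0, 0.14, -0.16, 0.5, -1], [0, 0, 0, 0.23, -0.26, 0.5, -1], [0, 0, 0, 0.32, -0.36, 0.5, -1], [0, 0, 0, 0.41, -0.46, 0.5, -1], [0, 0, 0, 0.5, -0.565, 0.5, -1]]}}

```text
clock: 25.75
tcp_pos: [0.4951, -0.138, 0.0676]
eef_rot: [[-0.026, 1.0, -0.0], [1.0, 0.026, 0.0], [0.0, -0.0, -1.0]]
ft_force: [0.3, 0.5, -0.8]
opening: 0.433
gripper_force: 15.0
```

Call:
{"name": "apply_moves", "arguments": {"targets": [[0, 0, 0, 0.1, 0, 0, -1], [0, 0, 0, 0.22, 0, 0, -1], [0, 0, 0, 0.34, 0, 0, -1], [0, 0, 0, 0.46, 0, 0, -1], [0, 0, 0, 0.57, 0, 0, -1], [0, 0, 0, 0.66, 0, 0, -1], [0, 0, 0, 0.708, 0, 0, -1], [0, 0, 0, 0.708, 0, 0, -1], [0, 0, 0, 0.708, 0, 0, -1], [0, 0, 0, 0.708, 0, 0, -1]]}}

```text
clock: 26.75
tcp_pos: [0.5785, -0.1367, 0.0677]
eef_rot: [[-0.026, 1.0, -0.0], [1.0, 0.026, 0.0], [0.0, -0.0, -1.0]]
ft_force: [-0.5, 0.6, -1.9]
opening: 0.431
gripper_force: 15.0
```

```bash
python3 go.py .5792 -.1369 .0078 1.5
```

```text
t 26.8 tcp [ 0.5785 -0.1367  0.0677] yaw 1.48 tilt [-0.0005  0.0002] -> turn 0.0001 shift [ 0.0055 -0.0016 -0.4991] q [-0.2713  0.4285  1.9968  0.      0.7168 -0.297 ] open 0.431 F [-0.5368  0.6332 -1.915 ] g 15.0
```

Call:
{"name": "apply_moves", "arguments": {"targets": [[0, 0, 0, 0.005, -0.002, -0.15, -1], [0, 0, 0, 0.005, -0.002, -0.3, -1], [0, 0, 0, 0.005, -0.002, -0.4, -1], [0, 0, 0, 0.005, -0.002, -0.46, -1], [0, 0, 0, 0.005, -0.002, -0.49, -1], [0, 0, 0, 0.005, -0.002, -0.5, -1], [0, 0, 0, 0.005, -0.002, -0.5, -1], [0, 0, 0, 0.005, -0.002, -0.5, -1], [0, 0, 0, 0.005, -0.002, -0.5, 0.4], [0, 0, 0, 0.005, -0.002, -0.5, 0.4], [0, 0, 0, 0.005, -0.002, -0.5, 0.4], [0, 0, 0, 0.005, -0.002, -0.5, 0.4], [0, 0, 0, 0.005, -0.002, -0.5, 0.4]]}}

```text
clock: 28.05
tcp_pos: [0.5797, -0.137, 0.0078]
eef_rot: [[-0.026, 1.0, 0.0], [1.0, 0.026, -0.0], [-0.0, 0.0, -1.0]]
ft_force: [-1.1, 0.6, 0.4]
opening: 0.703
gripper_force: 0.0
```

Call:
{"name": "apply_moves", "arguments": {"targets": [[0, 0, 0, 0, 0, 0.12, 0.4], [0, 0, 0, 0, 0, 0.3, 0.4], [0, 0, 0, 0, 0, 0.6, 0.4], [0, 0, 0, 0, 0, 0.95, 0.4], [0, 0, 0, 0, 0, 0.95, 0.4]]}}

```text
clock: 28.55
tcp_pos: [0.5827, -0.1378, 0.128]
eef_rot: [[-0.026, 1.0, 0.008], [1.0, 0.026, -0.002], [-0.002, 0.008, -1.0]]
ft_force: [1.4, -0.4, -0.4]
opening: 0.697
gripper_force: 0.0
```

Call:
{"name": "apply_moves", "arguments": {"targets": [[0, 0, 0, -0.29, -0.775, 0, 1], [0, 0, 0, -0.29, -0.775, 0, 1], [0, 0, 0, -0.29, -0.775, 0, 1]]}}

```text
clock: 28.85
tcp_pos: [0.5435, -0.2338, 0.1224]
eef_rot: [[-0.023, 1.0, 0.0], [1.0, 0.023, -0.001], [-0.001, 0.0, -1.0]]
ft_force: [0.8, -0.4, 0.6]
opening: 0.929
gripper_force: 0.0
```

Call:
{"name": "apply_moves", "arguments": {"targets": [[0, 0, 0, -0.29, -0.775, 0, 1], [0, 0, 0, -0.29, -0.775, 0, 1], [0, 0, 0, -0.29, -0.775, 0, 1]]}}

```text
clock: 29.15
tcp_pos: [0.5088, -0.3268, 0.1224]
eef_rot: [[-0.023, 1.0, 0.001], [1.0, 0.023, -0.001], [-0.001, 0.001, -1.0]]
ft_force: [-0.8, 0.7, -0.7]
opening: 1.001
gripper_force: 0.0
```

Call:
{"name": "apply_moves", "arguments": {"targets": [[0, 0, 0, -0.295, -0.775, 0, 1], [0, 0, 0, -0.295, -0.775, 0, 1], [0, 0, 0, -0.295, -0.775, 0, 1], [0, 0, 0, -0.295, -0.775, 0, 1], [0, 0, 0, -0.295, -0.775, 0, 1]]}}

```text
clock: 29.65
tcp_pos: [0.475, -0.4149, 0.1218]
eef_rot: [[-0.026, 1.0, -0.0], [1.0, 0.026, 0.0], [0.0, -0.0, -1.0]]
ft_force: [0.5, 0.1, 0.3]
opening: 1.002
gripper_force: 0.0
```

```bash
python3 go.py .4737 -.4165 .006 1.5; python3 - <<'E'
from chk import *
p,d=snap("top","t7"); W=world("top",d); np.savez("pics/t7.npz",p=p,d=d)
pl=box(W,d,215,130,285,178,.006,.03,.015); print("plate",pl)
c=box(W,d,205,175,300,220,.055,.07,.060); print("cover",c,rel(pl,c))
b=box(W,d,205,178,278,220,.017,.1,.0254); print("block",b,rel(pl,b))
a=box(W,d,280,180,310,215,.06,.1,.071); print("amber cap",a,rel(pl,a))
E
```

```text
t 29.6 tcp [ 0.475  -0.4149  0.1218] yaw 1.51 tilt [-0.0002  0.0004] -> turn -0.0001 shift [-0.0106 -0.0129 -0.9649] q [-0.7551  0.3929  1.9146  0.0002  0.8346 -0.7816] open 1.002 F [0.5239 0.0564 0.3058] g 0.0
plate [678.4867 -20.5261 127.1993  85.8636 -88.3477]
cover [576.9348 -21.6344 117.4671  49.9061 -88.508 ] along 1.8 across 101.5 dang -0.16
block [576.6622 -21.6946 129.5339  59.8912 -88.5261] along 1.8 across 101.8 dang -0.18
amber cap [ 579.8401 -136.5071   18.0658   15.485    88.6164] along -113.1 across 101.9 dang -3.04
```

Call:
{"name": "apply_moves", "arguments": {"targets": [[0, 0, 0, -0.008, -0.012, -0.25, 1], [0, 0, 0, -0.008, -0.012, -0.5, 1], [0, 0, 0, -0.008, -0.012, -0.7, 1], [0, 0, 0, -0.008, -0.012, -0.86, 1], [0, 0, 0, -0.008, -0.012, -0.95, 1], [0, 0, 0, -0.008, -0.012, -0.95, 1], [0, 0, 0, -0.008, -0.012, -0.95, -1], [0, 0, 0, -0.008, -0.012, -0.95, -1], [0, 0, 0, -0.008, -0.012, -0.95, -1], [0, 0, 0, -0.008, -0.012, -0.95, -1], [0, 0, 0, -0.008, -0.012, -0.95, -1], [0, 0, 0, -0.008, -0.012, -0.95, -1], [0, 0, 0, -0.008, -0.012, -0.95, -1], [0, 0, 0, -0.008, -0.012, -0.95, -1], [0, 0, 0, -0.008, -0.012, -0.95, -1]], "force": 15}}

```text
clock: 31.2
tcp_pos: [0.4738, -0.4175, 0.0079]
eef_rot: [[-0.026, 1.0, 0.0], [1.0, 0.026, -0.0], [-0.0, 0.0, -1.0]]
ft_force: [-1.7, 0.0, 3.2]
opening: 0.477
gripper_force: 15.0
```

```bash
python3 go.py .5735 .0952 .006 1.5
```

```text
t 31.2 tcp [ 0.4738 -0.4175  0.0079] yaw 1.49 tilt [ 0.     -0.0001] -> turn 0.0001 shift [ 0.831   4.2726 -0.0158] q [-0.7592  0.5704  1.919  -0.      0.6522 -0.7851] open 0.477 F [-1.6608  0.0062  3.2142] g 15.0
```

Call:
{"name": "apply_moves", "arguments": {"targets": [[0, 0, 0, 0, 0, 0.06, -1], [0, 0, 0, 0, 0, 0.2, -1], [0, 0, 0, 0, 0, 0.35, -1], [0, 0, 0, 0, 0, 0.5, -1], [0, 0, 0, 0, 0, 0.65, -1], [0, 0, 0, 0, 0, 0.8, -1], [0, 0, 0, 0, 0, 0.92, -1], [0, 0, 0, 0, 0, 1, -1], [0, 0, 0, 0, 0, 1, -1], [0, 0, 0, 0, 0, 1, -1]]}}

```text
clock: 32.2
tcp_pos: [0.4735, -0.4173, 0.1275]
eef_rot: [[-0.026, 1.0, -0.0], [1.0, 0.026, 0.0], [0.0, -0.0, -1.0]]
ft_force: [-0.3, 0.9, -0.4]
opening: 0.475
gripper_force: 15.0
```

Call:
{"name": "apply_moves", "arguments": {"targets": [[0, 0, 0, 0.02, 0.08, 0, -1], [0, 0, 0, 0.05, 0.24, 0, -1], [0, 0, 0, 0.08, 0.4, 0, -1], [0, 0, 0, 0.11, 0.56, 0, -1], [0, 0, 0, 0.14, 0.72, 0, -1], [0, 0, 0, 0.166, 0.854, 0, -1]]}}

```text
clock: 32.8
tcp_pos: [0.494, -0.3128, 0.1278]
eef_rot: [[-0.027, 1.0, -0.0], [1.0, 0.027, 0.0], [0.0, -0.0, -1.0]]
ft_force: [0.8, 0.3, -0.8]
opening: 0.474
gripper_force: 15.0
```

Call:
{"name": "apply_moves", "arguments": {"targets": [[0, 0, 0, 0.03, 0.15, 0, -1], [0, 0, 0, 0.06, 0.3, 0, -1], [0, 0, 0, 0.09, 0.45, 0, -1], [0, 0, 0, 0.12, 0.6, 0, -1], [0, 0, 0, 0.15, 0.74, 0, -1], [0, 0, 0, 0.166, 0.854, 0, -1]]}}

```text
clock: 33.4
tcp_pos: [0.5139, -0.211, 0.1278]
eef_rot: [[-0.026, 1.0, 0.0], [1.0, 0.026, -0.0], [-0.0, 0.0, -1.0]]
ft_force: [-0.3, 0.2, -0.3]
opening: 0.481
gripper_force: 15.0
```

Call:
{"name": "apply_moves", "arguments": {"targets": [[0, 0, 0, 0.03, 0.15, 0, -1], [0, 0, 0, 0.06, 0.3, 0, -1], [0, 0, 0, 0.09, 0.45, 0, -1], [0, 0, 0, 0.12, 0.6, 0, -1], [0, 0, 0, 0.15, 0.74, 0, -1], [0, 0, 0, 0.166, 0.854, 0, -1]]}}

```text
clock: 34.0
tcp_pos: [0.5337, -0.1087, 0.1278]
eef_rot: [[-0.026, 1.0, 0.0], [1.0, 0.026, -0.0], [-0.0, 0.0, -1.0]]
ft_force: [0.1, -0.7, -0.1]
opening: 0.478
gripper_force: 15.0
```

Call:
{"name": "apply_moves", "arguments": {"targets": [[0, 0, 0, 0.03, 0.15, 0, -1], [0, 0, 0, 0.06, 0.3, 0, -1], [0, 0, 0, 0.09, 0.45, 0, -1], [0, 0, 0, 0.12, 0.6, 0, -1], [0, 0, 0, 0.15, 0.74, 0, -1], [0, 0, 0, 0.166, 0.854, 0, -1]]}}

```text
clock: 34.6
tcp_pos: [0.5536, -0.0063, 0.1278]
eef_rot: [[-0.026, 1.0, 0.0], [1.0, 0.026, -0.0], [-0.0, 0.0, -1.0]]
ft_force: [0.4, -0.6, -1.0]
opening: 0.475
gripper_force: 15.0
```

Call:
{"name": "apply_moves", "arguments": {"targets": [[0, 0, 0, 0.03, 0.15, 0, -1], [0, 0, 0, 0.06, 0.3, 0, -1], [0, 0, 0, 0.09, 0.45, 0, -1], [0, 0, 0, 0.12, 0.6, 0, -1], [0, 0, 0, 0.15, 0.74, 0, -1], [0, 0, 0, 0.166, 0.854, 0, -1], [0, 0, 0, 0.166, 0.854, 0, -1], [0, 0, 0, 0.166, 0.854, 0, -1], [0, 0, 0, 0.166, 0.854, 0, -1]]}}

```text
clock: 35.5
tcp_pos: [0.5732, 0.0945, 0.1277]
eef_rot: [[-0.026, 1.0, -0.0], [1.0, 0.026, -0.0], [-0.0, -0.0, -1.0]]
ft_force: [-0.3, -0.5, -0.1]
opening: 0.476
gripper_force: 15.0
```

```bash
python3 go.py .5734 .0948 .0079 1.5
```

```text
t 35.5 tcp [0.5732 0.0945 0.1277] yaw 1.47 tilt [-0.0003 -0.0001] -> turn 0.0002 shift [ 0.0021  0.0024 -0.9984] q [ 0.1234  0.3148  2.0143 -0.0001  0.8127  0.0978] open 0.476 F [-0.3393 -0.5147 -0.0971] g 15.0
```

Call:
{"name": "apply_moves", "arguments": {"targets": [[0, 0, 0, 0.002, 0.002, -0.15, -1], [0, 0, 0, 0.002, 0.002, -0.32, -1], [0, 0, 0, 0.002, 0.002, -0.5, -1], [0, 0, 0, 0.002, 0.002, -0.68, -1], [0, 0, 0, 0.002, 0.002, -0.82, -1], [0, 0, 0, 0.002, 0.002, -0.91, -1], [0, 0, 0, 0.002, 0.002, -0.97, -1], [0, 0, 0, 0.002, 0.002, -1, -1], [0, 0, 0, 0.002, 0.002, -1, -1], [0, 0, 0, 0.002, 0.002, -1, -1], [0, 0, 0, 0.002, 0.002, -1, 0.5], [0, 0, 0, 0.002, 0.002, -1, 0.5], [0, 0, 0, 0.002, 0.002, -1, 0.5], [0, 0, 0, 0.002, 0.002, -1, 0.5], [0, 0, 0, 0.002, 0.002, -1, 0.5]]}}

```text
clock: 37.0
tcp_pos: [0.5736, 0.0952, 0.0078]
eef_rot: [[-0.026, 1.0, 0.0], [1.0, 0.026, -0.0], [-0.0, 0.0, -1.0]]
ft_force: [0.1, -0.3, -0.0]
opening: 0.748
gripper_force: 0.0
```

Call:
{"name": "apply_moves", "arguments": {"targets": [[0, 0, 0, 0, 0, 0.12, 0.5], [0, 0, 0, 0, 0, 0.3, 0.5], [0, 0, 0, 0, 0, 0.65, 0.5], [0, 0, 0, 0, 0, 1, 0.5], [0, 0, 0, 0, 0, 1, 0.5]]}}

```text
clock: 37.5
tcp_pos: [0.5767, 0.0956, 0.1341]
eef_rot: [[-0.026, 1.0, 0.008], [1.0, 0.026, 0.001], [0.001, 0.008, -1.0]]
ft_force: [1.3, -0.3, -0.0]
opening: 0.753
gripper_force: 0.0
```

Call:
{"name": "apply_moves", "arguments": {"targets": [[0, 0, 0, -0.3, 0.95, 0.3, 0.5], [0, 0, 0, -0.3, 0.95, 0.3, 0.5], [0, 0, 0, -0.3, 0.95, 0.3, 0.5], [0, 0, 0, -0.3, 0.95, 0.3, 0.5]]}}

```text
clock: 37.9
tcp_pos: [0.5372, 0.2117, 0.1655]
eef_rot: [[-0.029, 1.0, 0.002], [1.0, 0.029, 0.001], [0.001, 0.002, -1.0]]
ft_force: [0.2, -0.2, 0.6]
opening: 0.752
gripper_force: 0.0
```

Call:
{"name": "apply_moves", "arguments": {"targets": [[0, 0, 0, -0.3, 0.95, 0, 0.5], [0, 0, 0, -0.3, 0.95, 0, 0.5], [0, 0, 0, -0.3, 0.95, 0, 0.5], [0, 0, 0, -0.3, 0.95, 0, 0.5], [0, 0, 0, -0.3, 0.95, 0, 0.5]]}}

```text
clock: 38.4
tcp_pos: [0.5016, 0.3225, 0.1637]
eef_rot: [[-0.026, 1.0, -0.0], [1.0, 0.026, -0.0], [-0.0, -0.0, -1.0]]
ft_force: [-0.0, -0.1, 0.4]
opening: 0.75
gripper_force: 0.0
```

```bash
python3 - <<'E'
from chk import *
p,d=snap("top","t8"); W=world("top",d)
pl=box(W,d,215,130,285,178,.006,.03,.015); print("plate",pl)
b=box(W,d,222,178,278,220,.017,.1,.0254); print("block",b,rel(pl,b))
c=box(W,d,222,175,280,220,.055,.07,.060); print("cover",c,rel(b,c))
a=box(W,d,280,180,310,215,.06,.1,.071); print("amber",a,rel(b,a))
j=box(W,d,190,178,222,215,.045,.1,.056); print("jar",j,rel(b,j))
for k,r in dict(vial=(198,243,214,259,.04,.06,.046),rack=(370,115,413,190,.022,.05,.0287),marker=(120,145,136,198,.004,.03,.014)).items(): print(k,box(W,d,*r))
s=snap("scene","s8")[0]; cv2.imwrite("pics/s8c.png",cv2.resize(s[110:250,150:410,::-1],None,fx=3,fy=3,interpolation=2)); print(ctrl.state()["clock"])
E
```

```text
plate [678.4252 -20.4834 127.1897  86.0071 -88.4233]
block [576.6622 -21.6946 129.5339  59.8912 -88.5261] along 1.6 across 101.8 dang -0.10
cover [576.9421 -21.6342 117.4671  49.8914 -88.508 ] along 0.1 across -0.3 dang 0.02
amber [ 579.8401 -136.5071   18.0658   15.485    88.6164] along -114.9 across -0.2 dang -2.86
jar [573.9818  92.661   38.7077  37.1309 -46.1784] along 114.4 across -0.3 dang 42.35
vial [425.8767 102.343   23.4129  20.9444  -0.9997]
rack [ 681.1161 -408.4017  179.5864   86.8427   -4.0506]
marker [644.4498 314.3578 128.1866  16.5187   3.6798]
38.5
```

View pics/s8c.png

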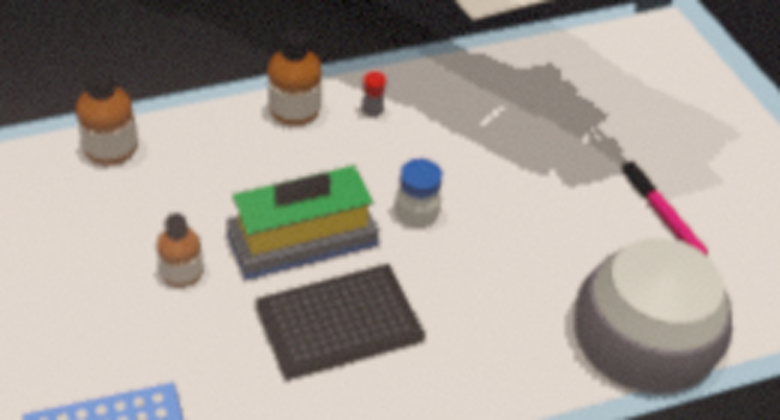

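The crop shows everything in place: amber bottle at (180,250), block stack at (303,222), jar at (420,190). The depth box puts the jar about 2.5 mm short of its mark, so I'm cross-checking it by colour.

```bash
python3 - <<'E'
from chk import *
from t6 import ctr
t=cv2.imread("pics/t8.png")[:,:,::-1].copy(); s=cv2.imread("pics/s8.png")[:,:,::-1].copy()
bl=((100,120,40),(125,255,255))
a=ctr(cmask(t,*bl,(195,180,225,212))); b=ctr(cmask(s,*bl,(275,155,305,190))); print(a,b,tri(a[:2],b[:2]),plane("top",[a[:2]],.055))
from c2 import sub
for th in (120,140): print(sub(t,(222,177,282,215),.0254,th)[:5], sub(t,(200,177,222,215),.055,th))
E
```

```text
amber cap (np.float64(270.45238095238096), np.float64(247.5952380952381), 42) (np.float64(219.91666666666666), np.float64(144.25), 12) (array([ 0.4333, -0.068 ,  0.0605]), np.float64(0.0012039872247978304))
jar cap (np.float64(402.7191011235955), np.float64(228.48876404494382), 178) (np.float64(94.36697247706422), np.float64(182.5321100917431), 109) (array([ 0.4734, -0.4171,  0.0511]), np.float64(0.0011628734472802374))
jar on plane .055 [[ 0.4736 -0.4148]]
(np.float64(207.30188679245282), np.float64(194.8427672955975), 159) (np.float64(289.9117647058824), np.float64(168.15686274509804), 102) (array([0.5743, 0.094 , 0.0502]), np.float64(0.0016205812708402364)) [[0.5738 0.0927]]
[575.9449 -22.0355 128.5774  59.9563 -89.3432] [571.9917  89.556   42.3884  38.8684  88.6178]
[575.4357 -21.6999 129.9237  61.6581 -88.6842] [571.9927  89.5573  46.7539  39.7419  88.6178]
```

```bash
python3 -c "from cell import sign_off; print(sign_off())"
```

```text
the job is handed in; nothing more can be done
None
```

I handed the job in at about 38.5 s. The block, trough, cover, amber bottle and jar were all in place in the final pictures, but the jar's gap measured about 27–29 mm instead of 30 mm, and I did not correct it.

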